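Clamp a printer feed roller in the bench fixture

TASK

Slide the feed roller that lies in the V-blocks of the clamp fixture along until its end rests against the stop plate, then screw the clamp knob down (clockwise) until the sprung pad is pressed firmly onto the roller; turning it all the way to its own stop is fine. Leave the roller clamped against the stop plate, and do not disturb the screwdriver and the ink tank beside the fixture.

Things in the scene. Friction and masses are not known exactly. Their poses are not given: they have to be found in the camera images.
- fixture: Bolted clamp fixture. Origin on the table below the seated roller's middle, z up, roller axis along y, 60 mm up. Steel base 12 mm high, x -77 to 53, y -72 to 122 mm. V-blocks at y = -40 and 40 mm, 14 wide, 51 across, tops 62 mm up. Grey C-frame: column x -77 to -47, y -8 to 28 mm; its arm, 112 to 132 mm up (brass collar to 138), reaches x = 24 mm and holds the clamp screw at x 0, y 10 mm.
- stop_face (a point): Point on the face of the aluminium stop plate where the roller's end must rest: at x 0, y = +100, z 60 mm of the fixture. Axes as the fixture's (y points from the roller into the plate). The plate is 56 mm across and its top is 88 mm above the table.
- roller: Loose feed roller in the V-blocks, 0.25 kg: black rubber sleeve 30 mm thick, 184 long, steel journals 10 mm thick standing out 8 mm at each end, 200 mm in all. Origin at its middle, on its axis; y along it to the stop. Starts 15 to 35 mm short of the stop; slides with light friction. The end away from the stop overhangs the table: grip the sleeve there from above, across it, or push that end.
- clamp_knob (a joint): Turn of the clamp knob, rad: 0 fully up, 4.61 at its stop fully down; grows clockwise seen from above. The knob sinks with its screw by 4.77 mm per rad (30 mm a turn), so the grasp must follow it down. Takes 0.15 N m (0.25 at the end), stays where left. The pad meets the roller at about 3.14 rad, then is pressed in by 4.77 mm per rad, 7 mm at the knob's stop.
- knob_grip (a point): Grip point on the knob's axis. The knob is a black bar on edge atop the screw: 64 mm long, 16 thick, 38 high, on a steel hub 24 mm wide and 6 high. The point is 16 mm below the bar's top, 22 above its underside, 194 mm above the table when fully up. x runs along the bar, y across its thickness, z up; it turns and sinks with the knob.
- clamp_pad (a joint): How far the sprung pad is pushed in towards its screw, m: 0 when free, 0.007 with the knob at its stop and the roller below. Firmly pressed is 0.003 or more. The spring gives 4 N at 0 and 2 N per mm more.
- pad_face (a point): Middle of the underside of the sprung pad, a black rubber disc 36 mm in diameter and 8 mm thick under the arm, 90 mm above the table with the knob fully up.
- screwdriver: Bystander: screwdriver with a yellow handle, 190 mm long, 26 mm thick, lying on the table on the far side of the fixture; origin on the table under its middle, x along it.
- ink_tank: Bystander: grey ink tank block 50 x 100 x 55 mm (64 mm over its caps) on the table on the robot's side of the fixture; origin under its middle, y along its length.
Mind the look-alikes: they are no part of the job. What is shaped like the roller but green or orange is not meant.

How it is judged (in metres and radians):
On the way, in this order (a step that is already met when the one before it is completed fails the run):
1. the roller's end rests against the stop plate (y of roller in the frame of stop_face above -0.103 m and value of joint clamp_pad below 0.002 m), for 0.2 s.
2. the pad is pressed firmly onto the roller (value of joint clamp_pad above 0.003 m and contact force between clamp_pad and roller above 5 N), for 0.2 s.
At the end, for the whole second after the job is handed in: The roller lies in both V-blocks, at rest, its end within 3 mm of the stop plate, and the clamp pad presses on it, pushed in by 3 mm or more (over 5 N) (all of step 2 and y of roller in the frame of stop_face above -0.103 m and z of roller in the frame of stop_face between -0.004 and 0.004 m and angle between the y axis of roller and the y axis of fixture, either way round below 0.05 rad and linear speed of roller below 0.01 m/s); the robot touches nothing.
It fails at once if the screwdriver is moved by more than 30 mm (distance of screwdriver from where it was at the start of the episode above 0.03 m).
It fails at once if the ink tank is moved by more than 30 mm (distance of ink_tank from where it was at the start of the episode above 0.03 m).
It also fails if it takes over 72 s, if anything falls off the work surface, if the arm or the gripper's body presses on something with over 40 N, if the wrist force passes 120 N, or if a joint passes its speed limit or range.

ROBOT

A 6-joint arm with a two-finger parallel gripper is mounted at the origin on the work surface. World frame = base frame: x ahead of the robot, y to its left, z up, the work surface at z = 0. Lengths are in mm, angles in rad, forces in N, time in s.
With the tool pointing down it reaches from about 250 to 775 mm from the base axis. Payload 4 kg.
Tool frame: the origin (TCP) lies at the very end of the fingers, on their centre line; the grasp point (between the pads) lies env.grip_depth behind it (env.grip_depth is the distance from the TCP to the grasp point, in mm); y points along the fingers, z is the direction in which the jaws open and shut, and the axes are right-handed (so a half turn about y gives the same grasp; the last joint's range is limited). The gripper opens to 85 mm and grips with 20 to 120 N. Pads are 22 mm wide; open, the fingers measure 114 mm over their backs; the gripper's body (76 mm by 85 mm) begins 54 mm behind the grasp point. The pads swing forward as they close: fully open they stand 13 mm farther back than shut.
Start: joints at [-1.371, 0.087, 1.371, -0, 1.684, -0.103], TCP at [164.004, -524.996, 231.341] pointing down, gripper open.
Joint ranges: [-3.1, 3.1], [-0.76, 2.03], [0.27, 2.55], [-1.08, 4.22], [0.17, 2.65], [-2.57, 2.57]. Speed limits (rad/s): [2.79, 2.79, 3.14, 3.14, 3.14, 3.14].

INTERFACE

Orientations are given as a rotation vector (axis times angle).
In Python, from rig import env, vision gives the robot as it stands. The module is installed in compiled form; this text tells all that it offers.
- The arm moves only by the shell command python3 -m handwheel 'ROWS'. ROWS is JSON, a list of rows, each an object with "linear": the shift along the tool's x, y, z in m, a list of three; "rot": the turn, a rotation vector about the tool's x, y, z in rad, a list of three; "claw": the opening, from 0 (shut) to 1 (fully open). A call has 1 to 12 rows; each row is the pose to reach, as a shift and turn from the pose commanded when the call began, along the tool's axes at that moment; what a row does not reach only later rows make up. A row lasts 1/10 s, in which the tool goes at most 50 mm and 8.59 degrees, less where a joint would pass 70% of its speed; a pose out of reach is approached as far as the arm can. A call with a gripper value outside its range is refused whole. The fingers move at their own pace and stop on an object; the grip force is fixed at half the most. Time passes only in rows, so rows that repeat a pose let the fingers close. It gives the time, the measured TCP pose, the force and the opening at its end, in the units of the state.
- env.get_obs(): the state, without advancing time (a new reading comes with each control period).
- vision.grab_frame(name): name is "scene" or "top"; returns the picture (480x640x3 uint8, blue, green, red); there is no depth.
- vision.calibration(name): a dict with "camera_matrix" (3x3 intrinsics, pixels), "R" (3x3) and "t" (3): a world point X has camera coordinates R X + t. Camera axes: x right, y down, z forward; pixel columns grow to the right and rows downward; lengths in mm; the calibration is good to about 2 mm. A picture is of the moment at which its call begins. calibration takes no time and is no camera call.
- env.sign_off(): hands the job in, once; it reports no verdict.
The state is a dict: "time_s": time; "joint_pos": joint angles; "qd": joint speeds; "tau": joint torques, N m; "position": TCP position; "eef_rot": TCP orientation; "ft_force": force on the tool from outside, world axes, zero at the start; "ft_torque": the same for the moment, N m; "width": opening from 0.0 (shut) to 1.0 (fully open).
Only numpy, scipy, OpenCV 4.12 (cv2) and the standard library are available. Lean on these libraries where they do the work, as an engineer would, in place of code of your own. Each camera call takes 0.05 s, during which the arm holds its last target.

## Working session

There is one attempt and no reset: what is moved stays moved. The work goes in short steps, Python scripts to look and compute and a shell command to move; the robot and the scene stay as the last step left them, time stands still between calls to the robot, and variables do not carry over. Pictures are saved under pics/ and viewed, and the job is handed in when it is done.

```bash
mkdir -p pics; ls; python3 - <<'E'
from rig import env, vision
import cv2, numpy as np
print(env.get_obs(), env.grip_depth)
for n in ("scene","top"):
    cv2.imwrite(f"pics/{n}0.png", vision.grab_frame(n))
    c=vision.calibration(n); print(n,c)
E
```

```text
pics
{'time_s': 0.0, 'joint_pos': array([-1.37107851e+00,  8.79871204e-02,  1.37230217e+00,  4.10991370e-07,
        1.68361416e+00, -1.03083223e-01]), 'qd': array([-8.17094212e-04,  9.64124148e-04,  1.21133471e-04,  6.24923816e-04,
       -4.34306246e-06,  1.82956185e-03]), 'tau': array([-8.24554008e-04, -3.51872957e+01, -3.13268065e+01, -2.49396026e-04,
        1.07839855e-02, -4.19896992e-06]), 'position': array([ 163.90892039, -524.46823528,  230.09728132]), 'eef_rot': array([-0.31416693,  2.06083628, -2.0560302 ]), 'ft_force': array([-1.01912896,  0.18193016, -0.163464  ]), 'ft_torque': array([ 0.02000289, -0.0121092 , -0.01428502]), 'width': 1.0016824086392575} 18.700000000000003
scene {'camera_matrix': array([[460.90106686,   0.        , 320.6307119 ],
       [  0.        , 460.90106686, 236.880149  ],
       [  0.        ,   0.        ,   1.        ]]), 'R': array([[-0.89265496,  0.45073761, -0.0016504 ],
       [ 0.27117154,  0.53410468, -0.80074851],
       [-0.36004599, -0.71523967, -0.59899841]]), 't': array([ 421.66611762,   -5.95802885, 1103.57984843])}
top {'camera_matrix': array([[513.63592462,   0.        , 315.16773457],
       [  0.        , 513.63592462, 241.85166541],
       [  0.        ,   0.        ,   1.        ]]), 'R': array([[ 2.13721142e-02, -9.99766029e-01,  3.33452882e-03],
       [-9.87115192e-01, -2.16304640e-02, -1.58542486e-01],
       [ 1.58577519e-01,  9.68240632e-05, -9.87346525e-01]]), 't': array([ -25.19164997,  509.19156342, 1061.08001205])}
```

View pics/scene0.png

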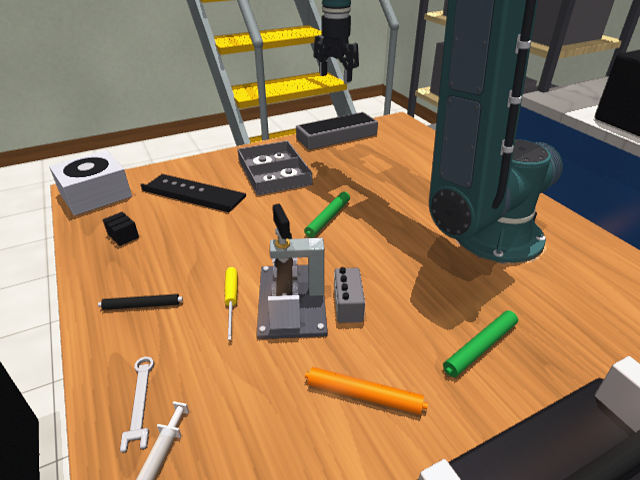

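View pics/top0.png

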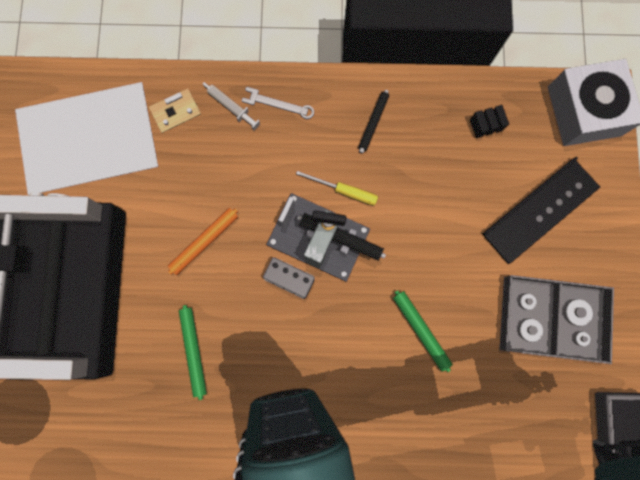

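```bash
python3 - <<'E'
import cv2
a=cv2.imread("pics/top0.png")[180:310,250:400]
cv2.imwrite("pics/topc.png",cv2.resize(a,None,fx=5,fy=5,interpolation=cv2.INTER_CUBIC)[:600])
a=cv2.imread("pics/scene0.png")[195:345,210:380]
cv2.imwrite("pics/scenec.png",cv2.resize(a,None,fx=4,fy=4,interpolation=cv2.INTER_CUBIC))
E
```

```text
(no output)
```

View pics/topc.png

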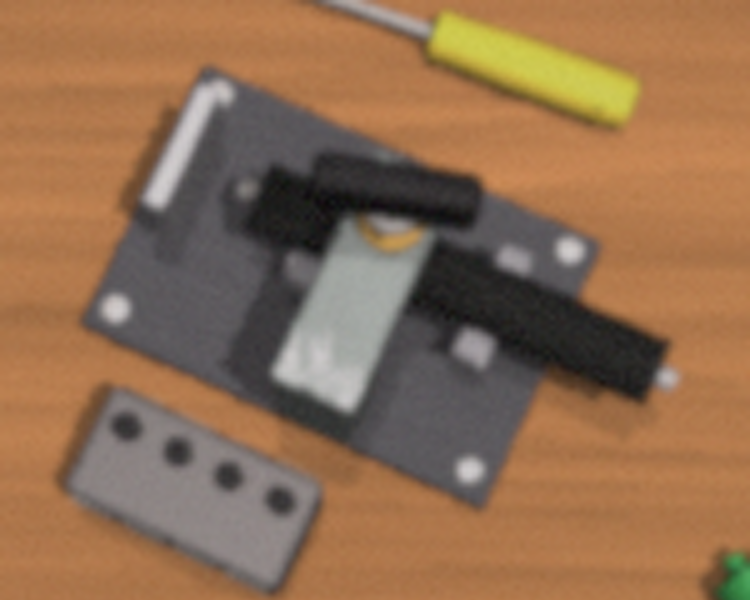

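View pics/scenec.png

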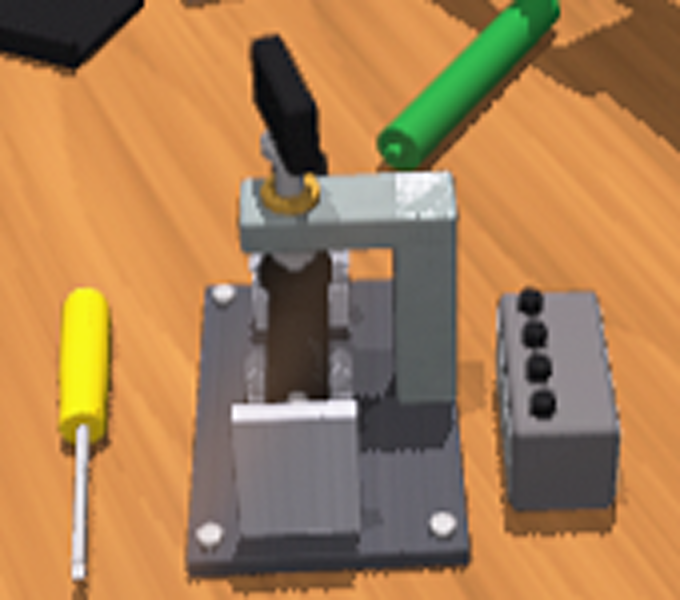

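```bash
cat > h.py <<'E'
import numpy as np
from rig import vision
C={n:vision.calibration(n) for n in("scene","top")}
def proj(n,X):
    c=C[n]; p=c["camera_matrix"]@(c["R"]@np.array(X,float)+c["t"]); return p[:2]/p[2]
def ray(n,uv,z):
    c=C[n]; d=c["R"].T@np.linalg.inv(c["camera_matrix"])@np.array([*uv,1.]); o=-c["R"].T@c["t"]
    return o+d*(z-o[2])/d[2]
tc=lambda u,v:(250+(u+.5)/5-.5,180+(v+.5)/5-.5)
sc=lambda u,v:(210+(u+.5)/4-.5,195+(v+.5)/4-.5)
E
python3 - <<'E'
from h import *
from scipy.optimize import least_squares
P=[("top",tc(207,68),(53,122,12)),("top",tc(600,240),(53,-72,12)),("top",tc(83,325),(-77,122,12)),("top",tc(485,505),(-77,-72,12)),
("scene",sc(205,284),(53,-72,12)),("scene",sc(190,560),(53,122,12)),("scene",sc(468,556),(-77,122,12)),
("scene",sc(455,174),(-77,28-36,132)),("scene",sc(456,213),(-77,28,132))]
P=[p for p in P if p[2][1]!=-8]
def T(q,X):
    c,s=np.cos(q[2]),np.sin(q[2]); return [q[0]+c*X[0]-s*X[1],q[1]+s*X[0]+c*X[1],X[2]]
f=lambda q:np.concatenate([proj(n,T(q,X))-uv for n,uv,X in P])
r=least_squares(f,[500,0,.3],x_scale=[100,100,1],loss='soft_l1'); q=r.x
print(q,np.round(f(q).reshape(-1,2),1))
np.save("fix.npy",q)
c,s=np.cos(q[2]),np.sin(q[2]);R=np.array([[c,-s],[s,c]])
for uv,z in ((tc(668,378),60),(tc(243,187),60)):
    X=ray("top",uv,z); print("roller end",X,R.T@(X[:2]-q[:2]))
k=T(q,(0,10,194));print("knob",k)
a=ray("top",tc(318,168),210);b=ray("top",tc(482,192),210);
print("bar",a,b,np.degrees(np.arctan2(*(b-a)[1::-1])), (a+b)/2)
E
```

```text
[ 5.28958551e+02 -4.76701856e+01 -4.04394739e-01] [[-0.6 -1.1]
 [ 0.4 -0.2]
 [-0.6 -0.2]
 [-0.4  0.2]
 [-0.2 -0.3]
 [-0.8 -0.4]
 [ 0.8 -2.9]
 [ 0.5 -0.1]]
roller end [ 481.26915918 -157.54515739   60.        ] [  -0.61113064 -119.77651717]
roller end [559.14932529  22.98851562  60.        ] [-4.59338811e-02  7.68383549e+01]
knob [np.float64(532.8931752292873), np.float64(-38.476778477804906), 194]
bar [535.35900706  -9.45596596 210.        ] [527.73141178 -69.49968638 210.        ] -97.23973539868834 [531.54520942 -39.47782617 210.        ]
```

```bash
cat >> h.py <<'E'
from rig import env
from scipy.spatial.transform import Rotation as Ro
q=np.load("fix.npy") if __import__("os").path.exists("fix.npy") else None
def T(X):
    c,s=np.cos(q[2]),np.sin(q[2]); return np.array([q[0]+c*X[0]-s*X[1],q[1]+s*X[0]+c*X[1],X[2]])
def go(target,zyaw):
    """target TCP world mm; jaw axis direction angle (deg, mod 180) in world, tool down"""
    o=env.get_obs(); R=Ro.from_rotvec(o["eef_rot"]).as_matrix()
    print("t",o["time_s"],"j",np.round(o["joint_pos"],3),"pos",np.round(o["position"],1),"F",np.round(o["ft_force"],1),"w",round(o["width"],3))
    print("jaw yaw",np.degrees(np.arctan2(R[1,2],R[0,2])).round(1))
    for k in(0,180):
        a=np.radians(zyaw+k); z=np.array([np.cos(a),np.sin(a),0]); y=np.array([0,0,-1.])
        Rt=np.column_stack([np.cross(y,z),y,z])
        print("lin",np.round(R.T@(np.array(target)-o["position"])/1000,4),"rot",np.round(Ro.from_matrix(R.T@Rt).as_rotvec(),4))
E
python3 - <<'E'
from h import *
print(T((0,-150,0)))
go(T((0,-150,150)),-23.17)
print(Ro.from_rotvec(env.get_obs()["eef_rot"]).as_matrix().round(3))
E
```

```text
[ 469.93919263 -185.57129256    0.        ]
t 0.1 j [-1.371  0.088  1.372 -0.     1.684 -0.103] pos [ 163.9 -524.6  230.2] F [0.  0.6 0.8] w 0.996
jaw yaw -72.7
lin [-0.3932  0.0808 -0.2322] rot [ 0.0018 -0.8636 -0.0011]
lin [-0.3932  0.0808 -0.2322] rot [1.300e-03 2.278e+00 2.200e-03]
[[-0.955 -0.     0.298]
 [-0.298  0.002 -0.955]
 [-0.    -1.    -0.002]]
```

```bash
python3 -m handwheel '[{"linear":[-0.393,0.03,-0.232],"rot":[0,-0.864,0],"claw":0},{"linear":[-0.393,0.03,-0.232],"rot":[0,-0.864,0],"claw":0},{"linear":[-0.393,0.03,-0.232],"rot":[0,-0.864,0],"claw":0},{"linear":[-0.393,0.03,-0.232],"rot":[0,-0.864,0],"claw":0},{"linear":[-0.393,0.03,-0.232],"rot":[0,-0.864,0],"claw":0},{"linear":[-0.393,0.03,-0.232],"rot":[0,-0.864,0],"claw":0},{"linear":[-0.393,0.03,-0.232],"rot":[0,-0.864,0],"claw":0},{"linear":[-0.393,0.03,-0.232],"rot":[0,-0.864,0],"claw":0},{"linear":[-0.393,0.03,-0.232],"rot":[0,-0.864,0],"claw":0},{"linear":[-0.393,0.03,-0.232],"rot":[0,-0.864,0],"claw":0},{"linear":[-0.393,0.03,-0.232],"rot":[0,-0.864,0],"claw":0},{"linear":[-0.393,0.03,-0.232],"rot":[0,-0.864,0],"claw":0}]'; python3 - <<'E'
from h import *
go(T((0,-150,50)),-23.17)
E
```

```text
time_s: 1.3
position: [469.3, -187.0, 201.0]
eef_rot: [-0.991, 1.501, -1.501]
ft_force: [0.4, 0.3, -0.4]
width: 0.002
t 1.3 j [-4.910e-01 -4.000e-03  1.525e+00 -1.000e-03  1.621e+00 -8.600e-02] pos [ 469.3 -187.   201. ] F [ 0.4  0.3 -0.4] w 0.002
jaw yaw -23.2
lin [-1.60e-03  1.51e-01  1.00e-04] rot [ 0.0009 -0.0001  0.0008]
lin [-1.60e-03  1.51e-01  1.00e-04] rot [-1.3000e-03  3.1415e+00  1.3000e-03]
```

```bash
python3 -m handwheel '[{"linear":[0,0.05,0],"rot":[0,0,0],"claw":0},{"linear":[0,0.1,0],"rot":[0,0,0],"claw":0},{"linear":[0,0.14,0],"rot":[0,0,0],"claw":0},{"linear":[0,0.151,0],"rot":[0,0,0],"claw":0},{"linear":[0,0.151,0],"rot":[0,0,0],"claw":0}]'; python3 - <<'E'
from h import *
import cv2
for n in("top","scene"): 
    a=vision.grab_frame(n); a=a[170:310,250:410] if n=="top" else a[150:345,210:400]
    cv2.imwrite(f"pics/a_{n}.png",cv2.resize(a,None,fx=3,fy=3,interpolation=cv2.INTER_CUBIC))
go(T((0,-150,50)),-23.17)
E
```

```text
time_s: 1.8
position: [468.0, -187.0, 48.8]
eef_rot: [-0.991, 1.506, -1.499]
ft_force: [-0.7, -0.0, 0.7]
width: 0.003
t 1.9 j [-0.491  0.098  1.725 -0.     1.315 -0.086] pos [ 471.1 -188.    52.7] F [ 0.4 -0.9  0.8] w 0.002
jaw yaw -23.2
lin [-0.0017  0.0027 -0.002 ] rot [-0.004  -0.001   0.0005]
lin [-0.0017  0.0027 -0.002 ] rot [-8.0000e-04  3.1405e+00 -6.3000e-03]
```

View pics/a_top.png

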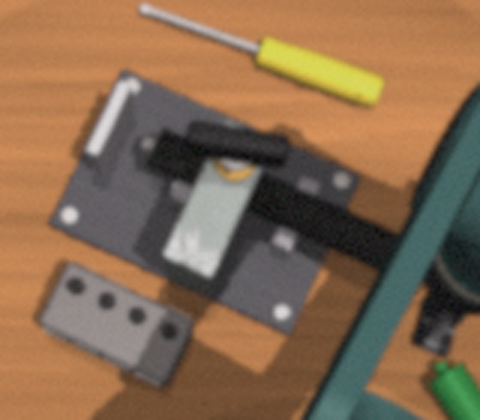

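View pics/a_scene.png

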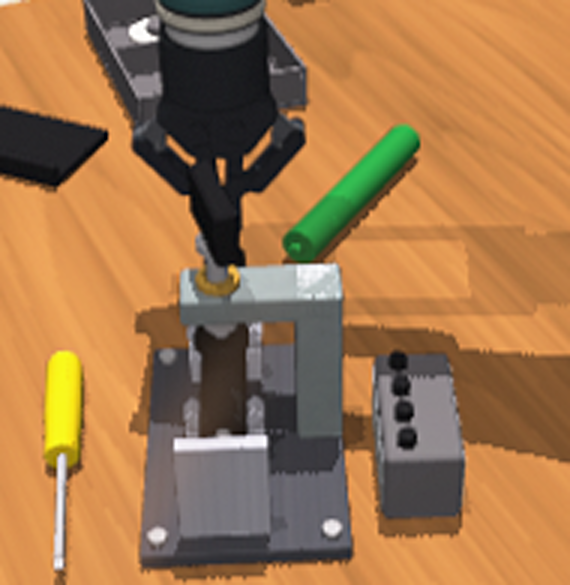

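```bash
python3 -m handwheel '[{"linear":[-0.005,0,0],"rot":[0,0,0],"claw":0},{"linear":[-0.010,0,0],"rot":[0,0,0],"claw":0},{"linear":[-0.014,0,0],"rot":[0,0,0],"claw":0},{"linear":[-0.018,0,0],"rot":[0,0,0],"claw":0},{"linear":[-0.021,0,0],"rot":[0,0,0],"claw":0},{"linear":[-0.024,0,0],"rot":[0,0,0],"claw":0},{"linear":[-0.027,0,0],"rot":[0,0,0],"claw":0},{"linear":[-0.030,0,0],"rot":[0,0,0],"claw":0},{"linear":[-0.033,0,0],"rot":[0,0,0],"claw":0},{"linear":[-0.035,0,0],"rot":[0,0,0],"claw":0}]'; python3 - <<'E'
from h import *
import cv2
a=vision.grab_frame("top")[170:310,250:410] 
cv2.imwrite("pics/b_top.png",cv2.resize(a,None,fx=4,fy=4,interpolation=cv2.INTER_CUBIC))
go(T((0,-111,50)),-23.17)
E
```

```text
time_s: 2.9
position: [483.8, -154.2, 50.4]
eef_rot: [-0.991, 1.5, -1.501]
ft_force: [0.3, -3.3, 1.3]
width: 0.001
t 2.95 j [-0.42   0.104  1.723 -0.     1.315 -0.016] pos [ 483.9 -154.    50.5] F [-1.4 -2.7  2.8] w -0.001
jaw yaw -23.1
lin [-0.0044  0.0005 -0.0004] rot [-0.0003  0.0005  0.0001]
lin [-0.0044  0.0005 -0.0004] rot [ 1.0000e-04 -3.1411e+00  5.0000e-04]
```

View pics/b_top.png

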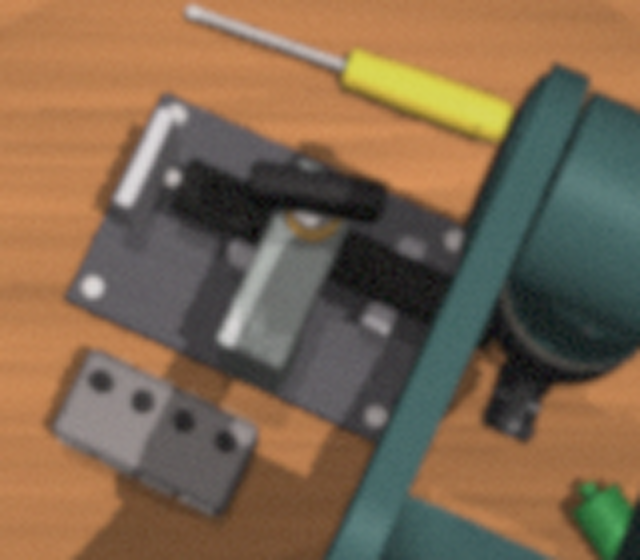

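```bash
python3 -m handwheel '[{"linear":[-0.002,0,0],"rot":[0,0,0],"claw":0},{"linear":[-0.004,0,0],"rot":[0,0,0],"claw":0},{"linear":[-0.005,0,0],"rot":[0,0,0],"claw":0},{"linear":[-0.006,0,0],"rot":[0,0,0],"claw":0},{"linear":[-0.006,0,0],"rot":[0,0,0],"claw":0}]'; python3 -m handwheel '[{"linear":[-0.001,0,0],"rot":[0,0,0],"claw":0},{"linear":[-0.0015,0,0],"rot":[0,0,0],"claw":0}]'; python3 - <<'E'
from h import *
import cv2
a=vision.grab_frame("top")[170:310,250:410] 
cv2.imwrite("pics/c_top.png",cv2.resize(a,None,fx=4,fy=4,interpolation=cv2.INTER_CUBIC))
go(T((0,-111,50)),-23.17)
E
```

```text
time_s: 3.45
position: [486.2, -148.6, 50.4]
eef_rot: [-0.99, 1.5, -1.5]
ft_force: [-1.1, -3.6, 3.0]
width: 0.0
time_s: 3.65
position: [486.4, -148.0, 50.4]
eef_rot: [-0.992, 1.5, -1.502]
ft_force: [-3.1, -6.6, 2.5]
width: -0.002
t 3.7 j [-4.060e-01  1.050e-01  1.721e+00 -2.000e-03  1.315e+00 -1.000e-03] pos [ 486.4 -148.1   50.4] F [-2.2 -6.   1.9] w 0.001
jaw yaw -23.2
lin [ 0.002   0.0004 -0.0004] rot [-0.0001  0.0003  0.0019]
lin [ 0.002   0.0004 -0.0004] rot [ 3.0000e-03 -3.1413e+00  2.0000e-04]
```

View pics/c_top.png

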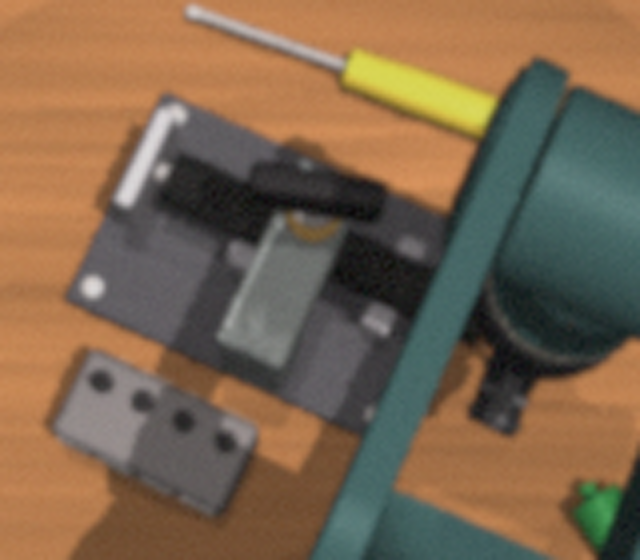

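```bash
for i in 1; do python3 -m handwheel '[{"linear":[-0.001,0,0],"rot":[0,0,0],"claw":0},{"linear":[-0.002,0,0],"rot":[0,0,0],"claw":0},{"linear":[-0.002,0,0],"rot":[0,0,0],"claw":0}]'; done
```

```text
time_s: 4.0
position: [486.4, -148.0, 50.4]
eef_rot: [-0.995, 1.499, -1.505]
ft_force: [-3.8, -9.8, 2.4]
width: -0.0
```

```bash
python3 -m handwheel '[{"linear":[0.02,0,0],"rot":[0,0,0],"claw":0},{"linear":[0.045,0,0],"rot":[0,0,0],"claw":0},{"linear":[0.045,-0.05,0],"rot":[0,0,0],"claw":0},{"linear":[0.045,-0.1,0],"rot":[0,0,0],"claw":1},{"linear":[0.045,-0.15,0],"rot":[0,0,0],"claw":1},{"linear":[0.045,-0.2,0],"rot":[0,0,0],"claw":1},{"linear":[0.045,-0.2,0],"rot":[0,0,0],"claw":1}]'; python3 - <<'E'
from h import *
import cv2
a=vision.grab_frame("top")[170:310,250:410] 
cv2.imwrite("pics/d_top.png",cv2.resize(a,None,fx=5,fy=5,interpolation=cv2.INTER_CUBIC)[:600])
a=vision.grab_frame("scene")[195:345,210:380] 
cv2.imwrite("pics/d_scene.png",cv2.resize(a,None,fx=4,fy=4,interpolation=cv2.INTER_CUBIC))
go((532.2,-39,250),-7.2)
E
```

```text
time_s: 4.7
position: [473.2, -186.9, 259.0]
eef_rot: [-0.98, 1.486, -1.508]
ft_force: [0.5, -0.3, 0.4]
width: 0.681
t 4.8 j [-0.49  -0.016  1.438  0.002  1.717 -0.087] pos [ 470.7 -185.9  251.5] F [-0.3 -1.  -1.4] w 0.848
jaw yaw -23.1
lin [-0.1593  0.0018 -0.001 ] rot [-0.0031 -0.2771 -0.0016]
lin [-0.1593  0.0018 -0.001 ] rot [ 2.4000e-03  2.8645e+00 -4.5000e-03]
```

View pics/d_top.png

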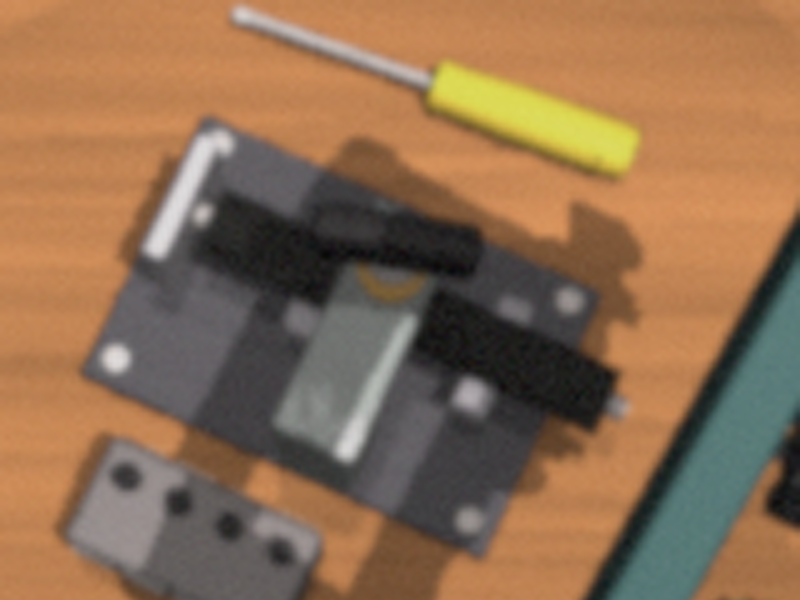

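View pics/d_scene.png

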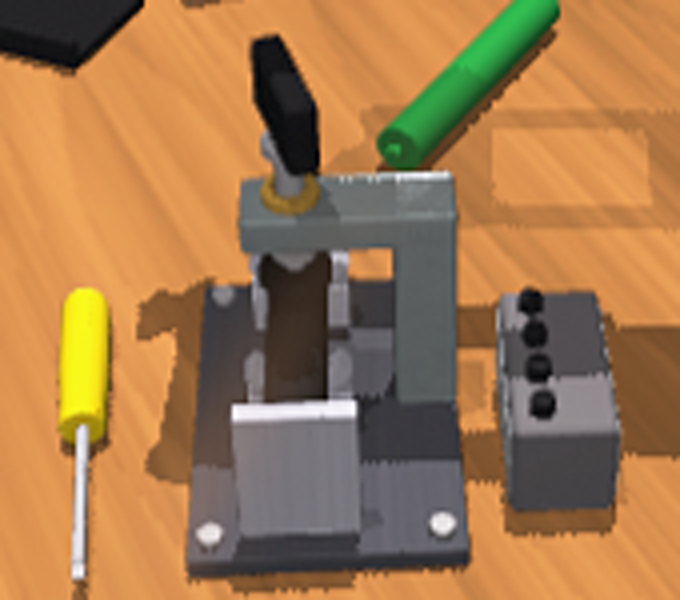

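```bash
python3 - <<'E'
from h import *
import cv2
c,s=np.cos(q[2]),np.sin(q[2]);R=np.array([[c,-s],[s,c]])
t2=lambda u,v:(250+(u+.5)/5-.5,170+(v+.5)/5-.5)
for uv in (t2(627,405),t2(203,213)):
    X=ray("top",uv,60); print(R.T@(X[:2]-q[:2]))
a=np.radians(82.8)
u=np.array([np.cos(a),np.sin(a)]);n=np.array([-u[1],u[0]]);k=np.array([532.2,-39])
def draw(img,name,tr,col,ctr,z):
    P=[tr(*proj(name,[*(ctr+e*32*u+f*8*n),z])) for e,f in((1,1),(1,-1),(-1,-1),(-1,1))]
    cv2.polylines(img,[np.int32(P)],True,col,1)
for name,f,off,sc_ in(("top","pics/d_top.png",(250,170),5),("scene","pics/d_scene.png",(210,195),4)):
    im=cv2.imread(f); tr=lambda x,y:((x-off[0]+.5)*sc_-.5,(y-off[1]+.5)*sc_-.5)
    draw(im,name,tr,(0,0,255),k,210); draw(im,name,tr,(0,255,0),k,172)
    cv2.imwrite(f"pics/e_{name}.png",im[150:350,200:600] if name=="top" else im[0:240,150:450])
E
cd pics; python3 -c "
import cv2
for n in('top','scene'):
    a=cv2.imread(f'e_{n}.png');cv2.imwrite(f'e_{n}.png',cv2.resize(a,None,fx=2,fy=2))"
```

```text
[   1.22598743 -100.2342514 ]
[ 2.38345565 96.67525693]
```

View pics/e_top.png

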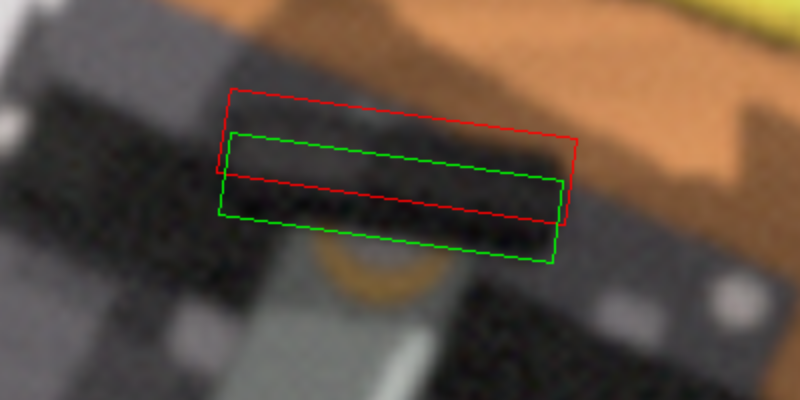

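View pics/e_scene.png

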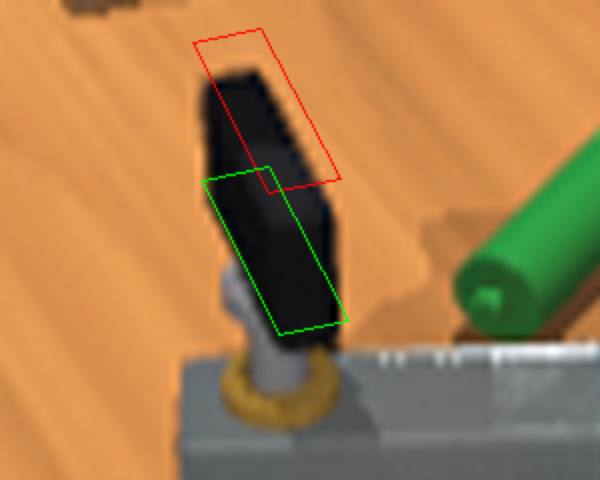

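```bash
python3 - <<'E'
from h import *
import cv2
from scipy.optimize import minimize
S=6
im=cv2.imread("pics/scene0.png"); a=cv2.resize(im[195:250,255:305],None,fx=12,fy=12,interpolation=cv2.INTER_CUBIC)
cv2.imwrite("pics/f_scene.png",a[:600])
b=cv2.resize(cv2.imread("pics/top0.png")[195:245,285:355],None,fx=11,fy=11,interpolation=cv2.INTER_CUBIC)
b=cv2.convertScaleAbs(b,alpha=2.0,beta=0); cv2.imwrite("pics/f_top.png",b)
print(a.shape,b.shape)
E
```

```text
(660, 600, 3) (550, 770, 3)
```

View pics/f_scene.png

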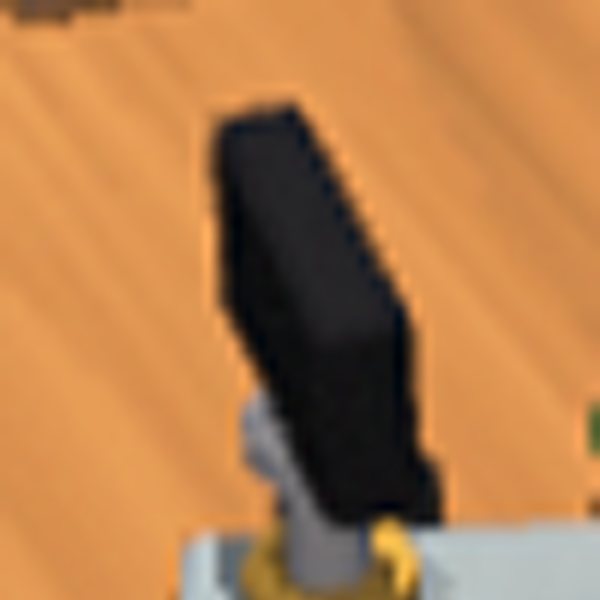

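View pics/f_top.png

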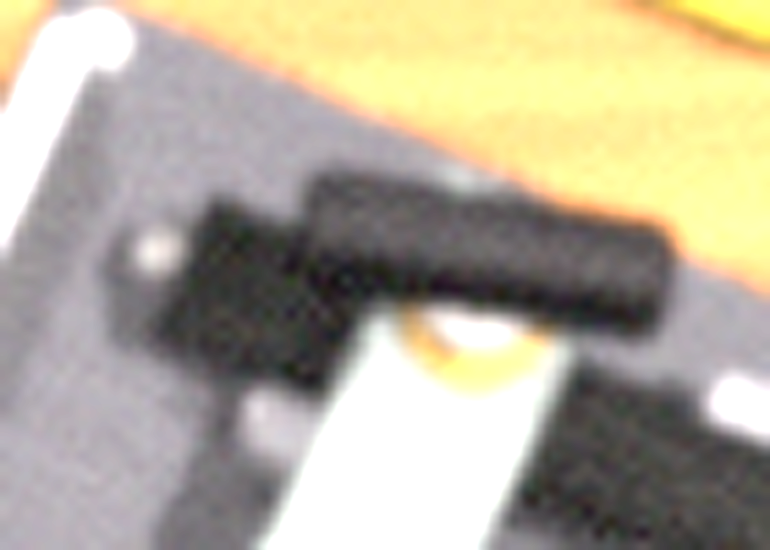

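```bash
python3 - <<'E'
from h import *
from scipy.optimize import least_squares
s=lambda u,v:(255+(u+.5)/12-.5,195+(v+.5)/12-.5)
t=lambda u,v:(285+(u+.5)/11-.5,195+(v+.5)/11-.5)
P=[("scene",s(215,125),(-32,-8,16)),("scene",s(293,105),(-32,8,16)),("scene",s(408,310),(32,8,16)),("scene",s(318,345),(32,-8,16)),("scene",s(340,520),(32,-8,-22)),("scene",s(225,310),(-32,-8,-22)),
("top",t(318,172),(32,-8,16)),("top",t(670,225),(-32,-8,16)),("top",t(662,285),(-32,8,16)),("top",t(308,243),(32,8,16)),("top",t(645,335),(-32,8,-22)),("top",t(305,285),(32,8,-22))]
def W(p,X):
    c,sn=np.cos(p[3]),np.sin(p[3]); return [p[0]+c*X[0]-sn*X[1],p[1]+sn*X[0]+c*X[1],p[2]+X[2]]
f=lambda p:np.concatenate([proj(n,W(p,X))-uv for n,uv,X in P])
for loss in("linear","soft_l1"):
    r=least_squares(f,[532,-39,190,1.44],x_scale=[10,10,10,.1],loss=loss); print(r.x,np.degrees(r.x[3])); 
print(np.round(f(r.x).reshape(-1,2),1))
c,sn=np.cos(q[2]),np.sin(q[2]);R=np.array([[c,-sn],[sn,c]])
print(R.T@(r.x[:2]-q[:2]))
E
```

```text
[533.18312511 -38.39700949 186.59184096   1.44855164] 82.99589542366016
[533.22735016 -38.20570766 186.35971093   1.44444438] 82.76056645371705
[[-1.3 -1.1]
 [ 0.7 -1.1]
 [ 1.   0.6]
 [-0.4 -0.5]
 [-1.1  2.6]
 [-0.8  0.6]
 [-1.2 -1.3]
 [ 1.1 -1.1]
 [ 0.7  1.8]
 [-1.6  0.6]
 [ 1.   1.2]
 [-1.2  0.9]]
[ 0.20056444 10.38069171]
```

```bash
python3 - <<'E'
from h import *
go((533,-38.3,250),-7.1)
E
python3 -m handwheel '[{"linear":[-0.05,0,-0.001],"rot":[0,-0.14,0],"claw":1},{"linear":[-0.1,0,-0.001],"rot":[0,-0.279,0],"claw":1},{"linear":[-0.14,0,-0.001],"rot":[0,-0.279,0],"claw":1},{"linear":[-0.16,0,-0.001],"rot":[0,-0.279,0],"claw":1},{"linear":[-0.16,0,-0.001],"rot":[0,-0.279,0],"claw":1},{"linear":[-0.16,0,-0.001],"rot":[0,-0.279,0],"claw":1}]'
python3 - <<'E'
from h import *
go((533,-38.3,174),-7.1)
E
```

```text
t 4.8 j [-0.49  -0.016  1.438  0.002  1.717 -0.087] pos [ 470.7 -185.9  251.5] F [-0.3 -1.  -1.4] w 0.848
jaw yaw -23.1
lin [-0.1602  0.0018 -0.0005] rot [-0.0031 -0.2789 -0.0016]
lin [-0.1602  0.0018 -0.0005] rot [ 2.4000e-03  2.8627e+00 -4.5000e-03]
time_s: 5.4
position: [530.8, -38.5, 247.7]
eef_rot: [-1.151, 1.304, -1.297]
ft_force: [0.1, -0.2, -0.6]
width: 1.001
t 5.4 j [-0.179  0.048  1.38   0.     1.718 -0.056] pos [530.8 -38.5 247.7] F [ 0.1 -0.2 -0.6] w 1.001
jaw yaw -7.1
lin [-0.0005  0.0737  0.0025] rot [ 0.0049  0.0004 -0.0005]
lin [-0.0005  0.0737  0.0025] rot [-9.0000e-04 -3.1412e+00 -7.6000e-03]
```

```bash
python3 -m handwheel '[{"linear":[0,0.02,0.001],"rot":[0,0,0],"claw":1},{"linear":[0,0.04,0.001],"rot":[0,0,0],"claw":1},{"linear":[0,0.06,0.001],"rot":[0,0,0],"claw":1},{"linear":[0,0.075,0.001],"rot":[0,0,0],"claw":1},{"linear":[0,0.075,0.001],"rot":[0,0,0],"claw":1},{"linear":[0,0.075,0.001],"rot":[0,0,0],"claw":1}]'
python3 - <<'E'
from h import *
import cv2
for n,y,x in(("top",170,250),("scene",120,210)):
    a=vision.grab_frame(n)[y:y+150,x:x+160]
    cv2.imwrite(f"pics/g_{n}.png",cv2.resize(a,None,fx=4,fy=4,interpolation=cv2.INTER_CUBIC))
go((533,-38.3,174),-7.1)
E
```

```text
time_s: 6.0
position: [532.5, -39.9, 175.2]
eef_rot: [-1.147, 1.302, -1.301]
ft_force: [-0.4, 0.7, 0.5]
width: 0.999
t 6.1 j [-0.181  0.069  1.499 -0.     1.572 -0.055] pos [533.3 -39.8 176.6] F [ 0.2 -0.   0. ] w 0.998
jaw yaw -7.2
lin [-0.0015  0.0026 -0.0005] rot [-0.0023 -0.0015  0.0002]
lin [-0.0015  0.0026 -0.0005] rot [-2.0000e-04  3.1401e+00 -3.6000e-03]
```

View pics/g_scene.png

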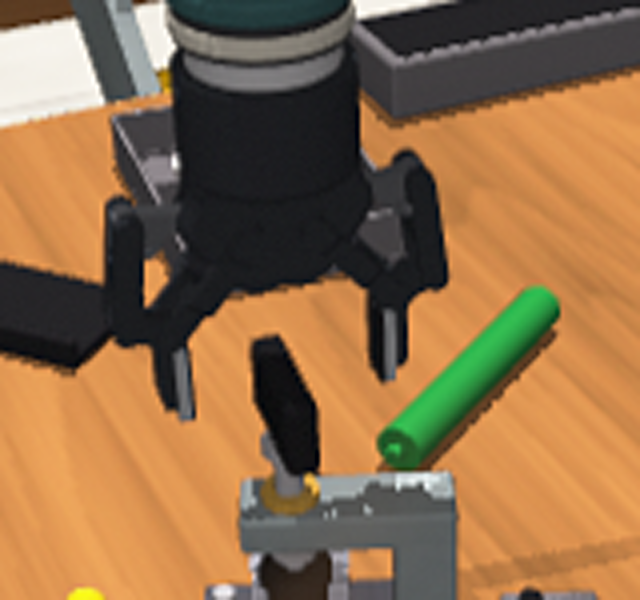

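View pics/g_top.png

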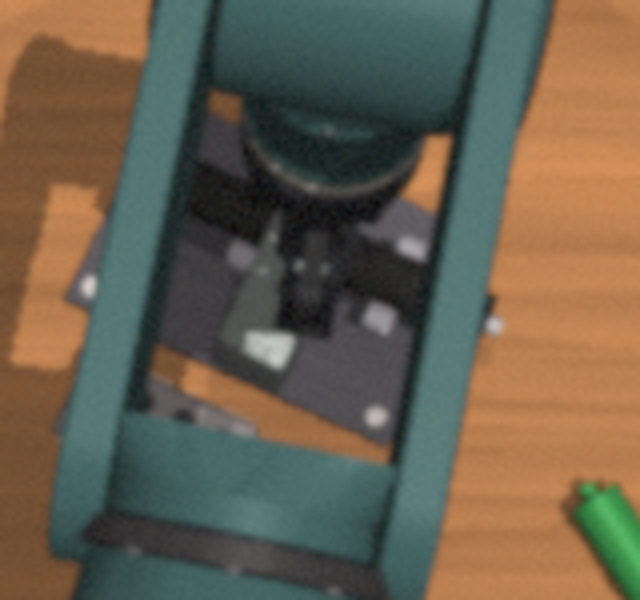

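```bash
python3 -m handwheel '[{"linear":[-0.001,0.003,0],"rot":[0,0,0],"claw":1},{"linear":[-0.001,0.005,0],"rot":[0,0,0],"claw":0.6},{"linear":[-0.001,0.005,0],"rot":[0,0,0],"claw":0.3},{"linear":[-0.001,0.005,0],"rot":[0,0,0],"claw":0},{"linear":[-0.001,0.005,0],"rot":[0,0,0],"claw":0},{"linear":[-0.001,0.005,0],"rot":[0,0,0],"claw":0},{"linear":[-0.001,0.005,0],"rot":[0,0,0],"claw":0},{"linear":[-0.001,0.005,0],"rot":[0,0,0],"claw":0},{"linear":[-0.001,0.005,0],"rot":[0,0,0],"claw":0},{"linear":[-0.001,0.005,0],"rot":[0,0,0],"claw":0}]'
python3 - <<'E'
from h import *
go((533,-38.3,174),-7.1); print(env.get_obs()["ft_torque"])
E
```

```text
time_s: 7.1
position: [533.8, -38.6, 170.7]
eef_rot: [-1.146, 1.299, -1.302]
ft_force: [4.9, -0.4, -0.2]
width: 0.177
t 7.1 j [-0.178  0.072  1.507  0.     1.56  -0.053] pos [533.8 -38.6 170.7] F [ 4.9 -0.4 -0.2] w 0.177
jaw yaw -7.2
lin [-0.0002 -0.0033 -0.0008] rot [-0.0026 -0.0012  0.    ]
lin [-0.0002 -0.0033 -0.0008] rot [-0.      3.1404 -0.0041]
[-0.01428726 -0.82063347 -0.10610845]
```

```bash
python3 -m handwheel '[{"linear":[0,0.0005,0],"rot":[0,0.1,0],"claw":0},{"linear":[0,0.001,0],"rot":[0,0.2,0],"claw":0},{"linear":[0,0.0014,0],"rot":[0,0.3,0],"claw":0},{"linear":[0,0.0014,0],"rot":[0,0.3,0],"claw":0}]'
python3 - <<'E'
from h import *
go((533,-38.3,174),-7.1); print(env.get_obs()["ft_torque"])
E
```

```text
time_s: 7.5
position: [533.4, -38.4, 169.3]
eef_rot: [-0.976, 1.514, -1.515]
ft_force: [4.8, -0.2, -0.0]
width: 0.181
t 7.5 j [-0.178  0.073  1.509  0.     1.558  0.247] pos [533.4 -38.4 169.3] F [ 4.8 -0.2 -0. ] w 0.181
jaw yaw -24.3
lin [ 0.0001 -0.0047 -0.0004] rot [-0.0016 -0.3009 -0.0004]
lin [ 0.0001 -0.0047 -0.0004] rot [ 6.0000e-04  2.8407e+00 -2.2000e-03]
[ 0.06926131 -0.69676571 -0.13506257]
```

Turns freely and sinks as expected. Continue.

```bash
python3 -m handwheel '[{"linear":[0,0.0006,0],"rot":[0,0.12,0],"claw":0},{"linear":[0,0.0011,0],"rot":[0,0.24,0],"claw":0},{"linear":[0,0.0017,0],"rot":[0,0.36,0],"claw":0},{"linear":[0,0.0023,0],"rot":[0,0.48,0],"claw":0},{"linear":[0,0.0029,0],"rot":[0,0.60,0],"claw":0},{"linear":[0,0.0034,0],"rot":[0,0.72,0],"claw":0},{"linear":[0,0.0040,0],"rot":[0,0.84,0],"claw":0},{"linear":[0,0.0046,0],"rot":[0,0.96,0],"claw":0},{"linear":[0,0.0052,0],"rot":[0,1.08,0],"claw":0},{"linear":[0,0.0052,0],"rot":[0,1.08,0],"claw":0}]'
python3 - <<'E'
from h import *
go((533,-38.3,174),-7.1); print(env.get_obs()["ft_torque"])
E
```

```text
time_s: 8.5
position: [532.8, -37.3, 164.1]
eef_rot: [-0.074, 2.189, -2.184]
ft_force: [2.6, 3.2, 1.7]
width: 0.181
t 8.5 j [-0.177  0.075  1.518  0.002  1.549  1.325] pos [532.8 -37.3 164.1] F [2.6 3.2 1.7] w 0.181
jaw yaw -86.1
lin [-0.0001 -0.0099  0.001 ] rot [ 0.0016 -1.3785 -0.0019]
lin [-0.0001 -0.0099  0.001 ] rot [2.0000e-03 1.7631e+00 1.7000e-03]
[ 0.74089491 -0.43707229 -0.19238034]
```

```bash
python3 -m handwheel '[{"linear":[0,0.0006,0],"rot":[0,0.12,0],"claw":0},{"linear":[0,0.0011,0],"rot":[0,0.24,0],"claw":0},{"linear":[0,0.0017,0],"rot":[0,0.36,0],"claw":0},{"linear":[0,0.0023,0],"rot":[0,0.48,0],"claw":0},{"linear":[0,0.0029,0],"rot":[0,0.60,0],"claw":0},{"linear":[0,0.0029,0],"rot":[0,0.60,0],"claw":0}]'
python3 - <<'E'
from h import *
go((533,-38.3,174),-7.1); print(env.get_obs()["ft_torque"])
E
python3 -m handwheel '[{"linear":[0,0.0006,0],"rot":[0,0.12,0],"claw":0},{"linear":[0,0.0011,0],"rot":[0,0.24,0],"claw":0},{"linear":[0,0.0017,0],"rot":[0,0.36,0],"claw":0},{"linear":[0,0.0022,0],"rot":[0,0.46,0],"claw":0},{"linear":[0,0.0022,0],"rot":[0,0.46,0],"claw":0}]'
python3 - <<'E'
from h import *
go((533,-38.3,174),-7.1); print(env.get_obs()["ft_torque"])
E
```

```text
time_s: 9.1
position: [533.0, -36.5, 161.3]
eef_rot: [-0.522, -1.926, 1.919]
ft_force: [2.4, 5.7, 1.5]
width: 0.174
t 9.1 j [-0.177  0.076  1.522  0.004  1.543  1.924] pos [533.  -36.5 161.3] F [2.4 5.7 1.5] w 0.174
jaw yaw -120.4
lin [-0.0008 -0.0127  0.0015] rot [ 0.0035 -1.9776 -0.0028]
lin [-0.0008 -0.0127  0.0015] rot [0.0025 1.164  0.0031]
[ 0.97719466 -0.5704931  -0.08456396]
time_s: 9.6
position: [533.5, -36.2, 159.1]
eef_rot: [-0.876, -1.627, 1.618]
ft_force: [3.7, 5.9, 1.2]
width: 0.182
t 9.6 j [-0.177  0.077  1.525  0.005  1.538  2.384] pos [533.5 -36.2 159.1] F [3.7 5.9 1.2] w 0.182
jaw yaw -146.7
lin [-0.0015 -0.0149  0.0015] rot [ 0.005  -2.4369 -0.0038]
lin [-0.0015 -0.0149  0.0015] rot [0.003  0.7047 0.0039]
[ 1.14034635 -0.75271071 -0.11397394]
```

```bash
python3 -m handwheel '[{"linear":[0,0,0],"rot":[0,0,0],"claw":1},{"linear":[0,0,0],"rot":[0,0,0],"claw":1},{"linear":[0,0,0],"rot":[0,0,0],"claw":1},{"linear":[0,0,0],"rot":[0,0,0],"claw":1},{"linear":[0,0,0],"rot":[0,0,0],"claw":1},{"linear":[0,-0.04,0],"rot":[0,0,0],"claw":1},{"linear":[0,-0.07,0],"rot":[0,0,0],"claw":1},{"linear":[0,-0.07,0],"rot":[0,0,0],"claw":1}]'
python3 - <<'E'
from h import *
import cv2
im=vision.grab_frame("scene"); a=im[195:345,210:380]
cv2.imwrite("pics/i_scene.png",cv2.resize(a,None,fx=4,fy=4,interpolation=cv2.INTER_CUBIC))
cv2.imwrite("pics/i_z.png",cv2.resize(im[195:245,255:305],None,fx=12,fy=12,interpolation=cv2.INTER_CUBIC))
go((533,-38.3,230),33.3); print(env.get_obs()["ft_torque"])
E
```

```text
time_s: 10.4
position: [535.1, -39.0, 234.5]
eef_rot: [-0.889, -1.626, 1.62]
ft_force: [-0.5, -0.2, 0.2]
width: 1.0
t 10.45 j [-0.178  0.05   1.409 -0.     1.676  2.387] pos [534.2 -38.8 231.8] F [ 0.5  0.1 -0.4] w 0.998
jaw yaw -147.0
lin [0.0011 0.0018 0.0007] rot [0.007  3.1372 0.0068]
lin [0.0011 0.0018 0.0007] rot [ 0.0043 -0.0044 -0.0044]
[-0.04816363  0.04381889  0.06703734]
```

View pics/i_scene.png

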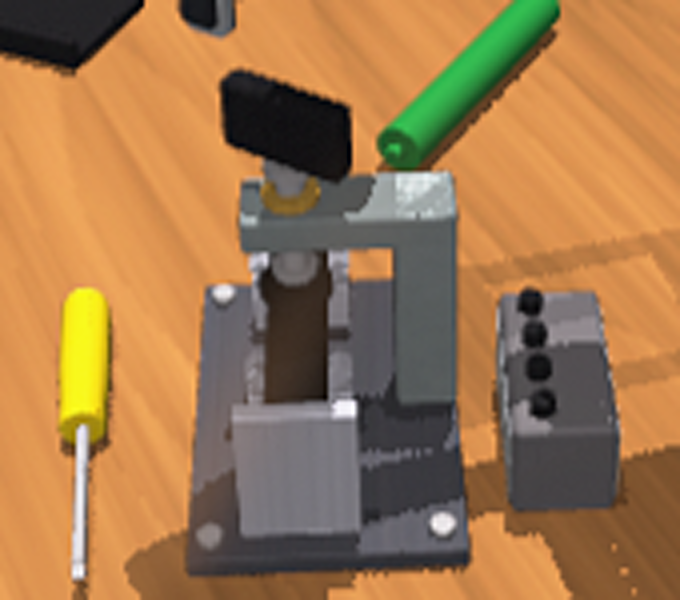

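View pics/i_z.png

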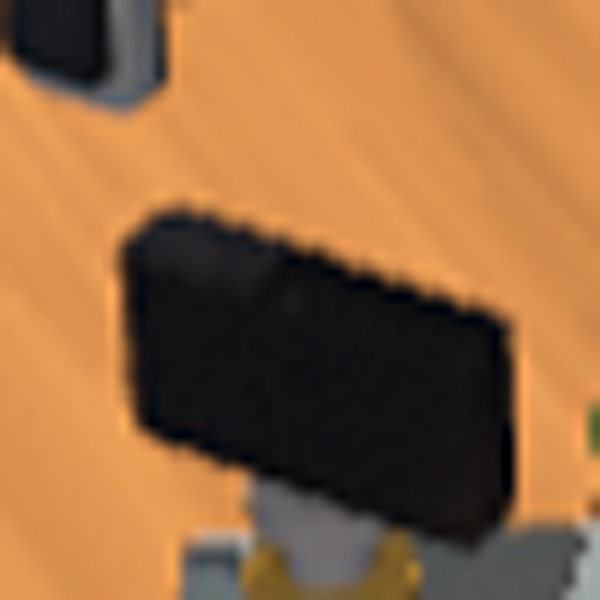

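```bash
python3 - <<'E'
from h import *
for z in range(160,200,4): print(z,proj("scene",(533,-38.3,z-3)).round(1))
print("before centre", 255+ (215+408+340+293)/4/12)
E
```

```text
160 [281.6 232.7]
164 [281.4 231. ]
168 [281.3 229.2]
172 [281.2 227.4]
176 [281.1 225.6]
180 [281.  223.8]
184 [280.9 222. ]
188 [280.7 220.2]
192 [280.6 218.3]
196 [280.5 216.5]
before centre 281.1666666666667
```

```bash
python3 -m handwheel '[{"linear":[0,0,0],"rot":[0,-0.15,0],"claw":1},{"linear":[0,0,0],"rot":[0,-0.3,0],"claw":1},{"linear":[0,0,0],"rot":[0,-0.45,0],"claw":1},{"linear":[0,0,0],"rot":[0,-0.6,0],"claw":1},{"linear":[0,0,0],"rot":[0,-0.75,0],"claw":1},{"linear":[0,0,0],"rot":[0,-0.9,0],"claw":1},{"linear":[0,0,0],"rot":[0,-1.05,0],"claw":1},{"linear":[0,0,0],"rot":[0,-1.2,0],"claw":1},{"linear":[0,0,0],"rot":[0,-1.35,0],"claw":1},{"linear":[0,0,0],"rot":[0,-1.5,0],"claw":1},{"linear":[0,0,0],"rot":[0,-1.57,0],"claw":1},{"linear":[0,0,0],"rot":[0,-1.57,0],"claw":1}]'
python3 -m handwheel '[{"linear":[0,0,0],"rot":[0,-0.15,0],"claw":1},{"linear":[0,0,0],"rot":[0,-0.3,0],"claw":1},{"linear":[0,0,0],"rot":[0,-0.45,0],"claw":1},{"linear":[0,0,0],"rot":[0,-0.6,0],"claw":1},{"linear":[0,0,0],"rot":[0,-0.75,0],"claw":1},{"linear":[0,0,0],"rot":[0,-0.9,0],"claw":1},{"linear":[0,0,0],"rot":[0,-1.05,0],"claw":1},{"linear":[0,0,0],"rot":[0,-1.2,0],"claw":1},{"linear":[0,0,0],"rot":[0,-1.35,0],"claw":1},{"linear":[0,0,0],"rot":[0,-1.5,0],"claw":1},{"linear":[0,0,0],"rot":[0,-1.57,0],"claw":1},{"linear":[0,0,0],"rot":[0,-1.57,0],"claw":1}]'
python3 - <<'E'
from h import *
go((533.2,-38.3,159),33.3)
E
```

```text
time_s: 11.65
position: [532.2, -38.5, 227.0]
eef_rot: [-0.564, 1.897, -1.894]
ft_force: [0.0, -0.0, -0.4]
width: 0.998
time_s: 12.85
position: [532.4, -38.4, 227.6]
eef_rot: [-1.428, 0.779, -0.776]
ft_force: [0.3, 0.4, 0.4]
width: 0.999
t 12.85 j [-0.178  0.053  1.414 -0.     1.676 -0.752] pos [532.4 -38.4 227.6] F [0.3 0.4 0.4] w 0.999
jaw yaw 32.8
lin [0.0004 0.0686 0.0008] rot [ 0.0014 -0.0079 -0.0011]
lin [0.0004 0.0686 0.0008] rot [1.7000e-03 3.1337e+00 2.2000e-03]
```

```bash
python3 -m handwheel '[{"linear":[0,0.03,0.001],"rot":[0,0,0],"claw":1},{"linear":[0,0.055,0.001],"rot":[0,0,0],"claw":1},{"linear":[0,0.068,0.001],"rot":[0,0,0],"claw":1},{"linear":[0,0.069,0.001],"rot":[0,0,0],"claw":0.6},{"linear":[0,0.069,0.001],"rot":[0,0,0],"claw":0},{"linear":[0,0.069,0.001],"rot":[0,0,0],"claw":0},{"linear":[0,0.069,0.001],"rot":[0,0,0],"claw":0},{"linear":[0,0.069,0.001],"rot":[0,0,0],"claw":0},{"linear":[0,0.069,0.001],"rot":[0,0,0],"claw":0},{"linear":[0,0.069,0.001],"rot":[0,0,0],"claw":0}]'
python3 - <<'E'
from h import *
go((533,-38.3,174),33); print(env.get_obs()["ft_torque"],env.get_obs()["tau"])
E
python3 -m handwheel '[{"linear":[0,0.0005,0],"rot":[0,0.1,0],"claw":0},{"linear":[0,0.001,0],"rot":[0,0.2,0],"claw":0},{"linear":[0,0.001,0],"rot":[0,0.2,0],"claw":0}]'
python3 - <<'E'
from h import *
go((533,-38.3,174),33); print(env.get_obs()["ft_torque"],env.get_obs()["tau"])
E
python3 -m handwheel '[{"linear":[0,0.0005,0],"rot":[0,0.1,0],"claw":0},{"linear":[0,0.0007,0],"rot":[0,0.15,0],"claw":0},{"linear":[0,0.0007,0],"rot":[0,0.15,0],"claw":0}]'
python3 - <<'E'
from h import *
go((533,-38.3,174),33); print(env.get_obs()["ft_torque"],env.get_obs()["tau"])
E
```

```text
time_s: 13.85
position: [534.6, -37.8, 161.1]
eef_rot: [-1.426, 0.773, -0.778]
ft_force: [1.7, 0.2, 5.8]
width: 0.18
t 13.85 j [-0.177  0.078  1.52   0.     1.54  -0.752] pos [534.6 -37.8 161.1] F [1.7 0.2 5.8] w 0.18
jaw yaw 33.0
lin [-0.0005 -0.0129 -0.0016] rot [-0.0026 -0.0008  0.0019]
lin [-0.0005 -0.0129 -0.0016] rot [-3.1000e-03  3.1407e+00 -4.1000e-03]
[ 0.10047548 -0.20705101 -0.01928382] [-5.86504955e-01 -3.17483568e+01 -2.79805648e+01 -3.18421321e-01
  2.75379801e-01  2.71076773e-02]
time_s: 14.15
position: [534.5, -37.8, 160.1]
eef_rot: [-1.362, 0.928, -0.932]
ft_force: [1.1, 1.0, 4.8]
width: 0.18
t 14.15 j [-0.177  0.079  1.522  0.     1.539 -0.55 ] pos [534.5 -37.8 160.1] F [1.1 1.  4.8] w 0.18
jaw yaw 21.4
lin [-0.0001 -0.0139 -0.0015] rot [-0.0024 -0.2026  0.0016]
lin [-0.0001 -0.0139 -0.0015] rot [-2.400e-03  2.939e+00 -3.600e-03]
[ 0.10491445 -0.05697785 -0.08112116] [ -0.37258007 -31.46209717 -27.87029743  -0.27360111   0.13138487
   0.23015162]
time_s: 14.45
position: [534.4, -37.9, 159.4]
eef_rot: [-1.306, 1.04, -1.044]
ft_force: [1.1, 0.5, 5.8]
width: 0.178
t 14.45 j [-0.177  0.079  1.523  0.     1.537 -0.401] pos [534.4 -37.9 159.4] F [1.1 0.5 5.8] w 0.178
jaw yaw 12.8
lin [ 0.0001 -0.0146 -0.0014] rot [-0.0023 -0.3518  0.0014]
lin [ 0.0001 -0.0146 -0.0014] rot [-2.0000e-03  2.7898e+00 -3.3000e-03]
[ 0.11751523  0.0172374  -0.10391897] [ -0.3275814  -31.46059871 -27.93887973  -0.23982396   0.05930683
   0.06213658]
```

```bash
for i in 1; do python3 -m handwheel '[{"linear":[0,0.0005,0],"rot":[0,0.1,0],"claw":0},{"linear":[0,0.0007,0],"rot":[0,0.15,0],"claw":0},{"linear":[0,0.0007,0],"rot":[0,0.15,0],"claw":0}]'
python3 - <<'E'
from h import *
go((533,-38.3,174),33); print(env.get_obs()["ft_torque"],env.get_obs()["tau"][5])
E
done
python3 -m handwheel '[{"linear":[0,0.0005,0],"rot":[0,0.1,0],"claw":0},{"linear":[0,0.0005,0],"rot":[0,0.1,0],"claw":0}]'
python3 - <<'E'
from h import *
go((533,-38.3,174),33); print(env.get_obs()["ft_torque"],env.get_obs()["tau"][5])
E
```

```text
time_s: 14.75
position: [534.3, -37.9, 158.7]
eef_rot: [-1.242, 1.152, -1.156]
ft_force: [0.1, 0.3, 4.5]
width: 0.175
t 14.75 j [-0.177  0.079  1.524 -0.     1.536 -0.251] pos [534.3 -37.9 158.7] F [0.1 0.3 4.5] w 0.175
jaw yaw 4.2
lin [ 0.0003 -0.0153 -0.0013] rot [-0.0022 -0.5018  0.0012]
lin [ 0.0003 -0.0153 -0.0013] rot [-1.7000e-03  2.6398e+00 -3.0000e-03]
[ 0.1216701   0.07433099 -0.05875304] 0.06829675985500216
time_s: 14.95
position: [534.2, -37.9, 158.2]
eef_rot: [-1.195, 1.227, -1.23]
ft_force: [-0.0, 0.2, 5.4]
width: 0.177
t 14.95 j [-0.177  0.08   1.524 -0.     1.535 -0.15 ] pos [534.2 -37.9 158.2] F [-0.   0.2  5.4] w 0.177
jaw yaw -1.5
lin [ 0.0004 -0.0158 -0.0012] rot [-0.0021 -0.6026  0.001 ]
lin [ 0.0004 -0.0158 -0.0012] rot [-1.300e-03  2.539e+00 -2.700e-03]
[ 0.11141579  0.09436644 -0.07929126] 0.23192055523395538
```

```bash

python3 -m handwheel '[{"linear":[0,0.0005,0],"rot":[0,0.1,0],"claw":0},{"linear":[0,0.0007,0],"rot":[0,0.15,0],"claw":0},{"linear":[0,0.0007,0],"rot":[0,0.15,0],"claw":0}]'
python3 - <<'E'
from h import *
go((533,-38.3,174),33); print(env.get_obs()["ft_torque"],env.get_obs()["tau"][5])
E
python3 -m handwheel '[{"linear":[0,0.0005,0],"rot":[0,0.1,0],"claw":0},{"linear":[0,0.0007,0],"rot":[0,0.15,0],"claw":0},{"linear":[0,0.0007,0],"rot":[0,0.15,0],"claw":0}]'
python3 - <<'E'
from h import *
import cv2
im=vision.grab_frame("scene"); a=im[195:345,210:380]
cv2.imwrite("pics/j_scene.png",cv2.resize(a,None,fx=4,fy=4,interpolation=cv2.INTER_CUBIC))
go((533,-38.3,174),33); print(env.get_obs()["ft_torque"],env.get_obs()["tau"][5])
E
```

```text
time_s: 15.25
position: [534.2, -37.9, 157.5]
eef_rot: [-1.119, 1.336, -1.339]
ft_force: [-0.3, 0.4, 6.3]
width: 0.179
t 15.25 j [-1.770e-01  8.000e-02  1.525e+00  0.000e+00  1.534e+00 -1.000e-03] pos [534.2 -37.9 157.5] F [-0.3  0.4  6.3] w 0.179
jaw yaw -10.1
lin [ 0.0006 -0.0165 -0.0011] rot [-0.002  -0.7518  0.0008]
lin [ 0.0006 -0.0165 -0.0011] rot [-1.0000e-03  2.3898e+00 -2.6000e-03]
[ 0.15785879  0.12893747 -0.07944757] 0.07813482312485576
time_s: 15.55
position: [534.1, -37.8, 156.9]
eef_rot: [-1.037, 1.442, -1.445]
ft_force: [-0.0, 0.9, 5.2]
width: 0.177
t 15.6 j [-0.177  0.08   1.526 -0.     1.533  0.147] pos [534.1 -37.9 156.9] F [-1.   0.4  6.3] w 0.18
jaw yaw -18.5
lin [ 0.0008 -0.0171 -0.0008] rot [-1.800e-03 -8.993e-01  8.000e-04]
lin [ 0.0008 -0.0171 -0.0008] rot [-1.0000e-03  2.2423e+00 -2.2000e-03]
[0.08529332 0.15316599 0.55983903] 0.5831335857510567
```

View pics/j_scene.png

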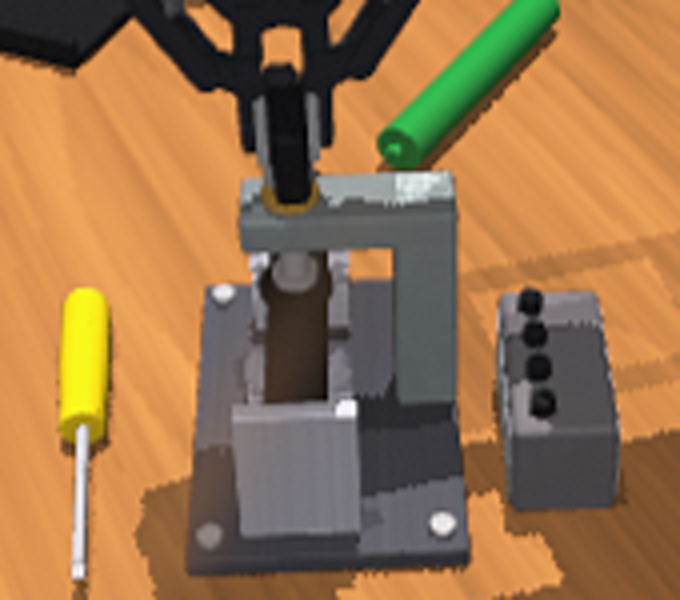

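```bash

python3 -m handwheel '[{"linear":[0,0,0],"rot":[0,0.03,0],"claw":0},{"linear":[0,0,0],"rot":[0,0.03,0],"claw":0}]'
python3 - <<'E'
from h import *
go((533,-38.3,174),33); print(env.get_obs()["ft_torque"],env.get_obs()["tau"][5])
E
python3 -m handwheel '[{"linear":[0,0,0],"rot":[0,-0.02,0],"claw":0},{"linear":[0,0,0],"rot":[0,-0.02,0],"claw":1},{"linear":[0,0,0],"rot":[0,-0.02,0],"claw":1},{"linear":[0,0,0],"rot":[0,-0.02,0],"claw":1},{"linear":[0,0,0],"rot":[0,-0.02,0],"claw":1},{"linear":[0,0,0],"rot":[0,-0.02,0],"claw":1},{"linear":[0,-0.03,0],"rot":[0,-0.02,0],"claw":1},{"linear":[0,-0.07,0],"rot":[0,-0.02,0],"claw":1},{"linear":[0,-0.11,0],"rot":[0,-0.02,0],"claw":1},{"linear":[0,-0.13,0],"rot":[0,-0.02,0],"claw":1},{"linear":[0,-0.13,0],"rot":[0,-0.02,0],"claw":1}]'
python3 - <<'E'
from h import *
go((533,-38.3,174),33)
E
```

```text
time_s: 15.8
position: [534.1, -37.8, 156.9]
eef_rot: [-1.021, 1.461, -1.464]
ft_force: [-0.3, 0.4, 5.9]
width: 0.174
t 15.8 j [-1.760e-01  8.000e-02  1.526e+00 -1.000e-03  1.533e+00  1.750e-01] pos [534.1 -37.8 156.9] F [-0.3  0.4  5.9] w 0.174
jaw yaw -20.1
lin [ 0.0008 -0.0171 -0.0008] rot [-0.0018 -0.9272  0.0012]
lin [ 0.0008 -0.0171 -0.0008] rot [-1.4000e-03  2.2143e+00 -2.2000e-03]
[0.06635073 0.20897322 1.34556961] 1.4702023565769196
time_s: 16.9
position: [535.2, -38.2, 289.9]
eef_rot: [-1.025, 1.445, -1.456]
ft_force: [0.2, -0.6, -0.1]
width: 1.0
t 16.9 j [-0.177  0.047  1.298 -0.     1.788  0.158] pos [535.2 -38.2 289.9] F [ 0.2 -0.6 -0.1] w 1.0
jaw yaw -19.2
lin [ 0.001   0.1159 -0.003 ] rot [-0.0085 -0.9111  0.0027]
lin [ 0.001   0.1159 -0.003 ] rot [-0.0033  2.2305 -0.0102]
```

Torque climbed sharply with no further motion, so the knob is at its stop. I'll move the arm away (tool +x) for a clear top view.

```bash

python3 -m handwheel '[{"linear":[0.05,0,0],"rot":[0,0,0],"claw":1},{"linear":[0.1,0,0],"rot":[0,0,0],"claw":1},{"linear":[0.15,0,0],"rot":[0,0,0],"claw":1},{"linear":[0.2,0,0],"rot":[0,0,0],"claw":1},{"linear":[0.2,0,0],"rot":[0,0,0],"claw":1},{"linear":[0.2,0,0],"rot":[0,0,0],"claw":1}]'
python3 - <<'E'
from h import *
import cv2
a=vision.grab_frame("top")[170:290,250:410] 
cv2.imwrite("pics/k_top.png",cv2.resize(a,None,fx=5,fy=5,interpolation=cv2.INTER_CUBIC))
im=vision.grab_frame("scene"); a=im[195:345,210:380]
cv2.imwrite("pics/k_scene.png",cv2.resize(a,None,fx=4,fy=4,interpolation=cv2.INTER_CUBIC))
E
```

```text
time_s: 17.5
position: [467.0, -227.4, 283.3]
eef_rot: [-1.031, 1.457, -1.451]
ft_force: [-0.3, 0.1, -0.4]
width: 0.998
```

View pics/k_top.png

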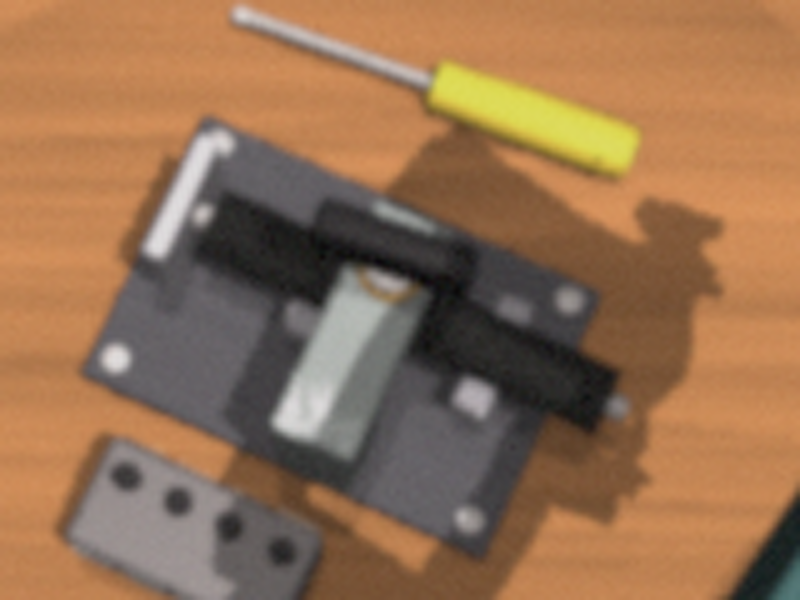

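View pics/k_scene.png

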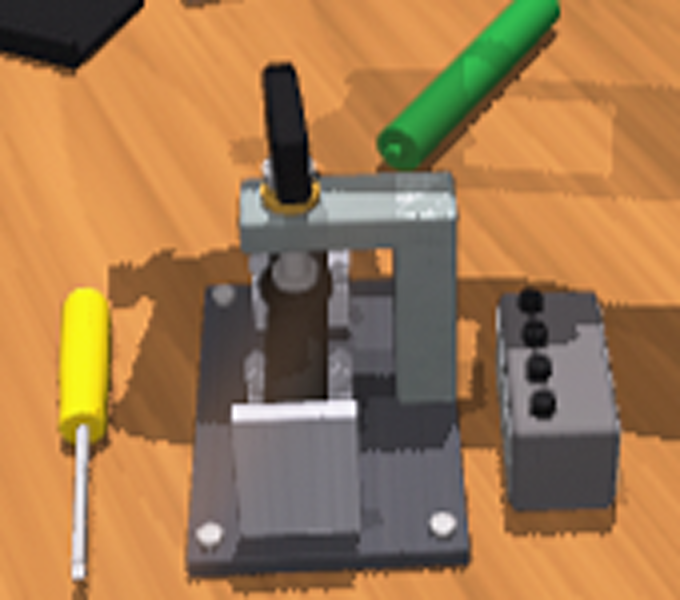

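The roller's near end is still at (626,405) in the enlarged top view, the same as after the push. Its far journal is at the stop plate, the pad is down on it, and the screwdriver and tank haven't moved.

```bash
python3 -c "
from rig import env
print(env.sign_off(), env.get_obs()['time_s'])"
```

```text
the job is handed in; nothing more can be done
the job is handed in; nothing more can be done
```

I pushed the roller against the stop plate and screwed the clamp knob down to its stop, then handed the job in at about 18 s. The sign-off reports no verdict.

- **Roller:** I pushed its free end with closed fingers. The push force rose to about 10 N with no further movement. The picture puts its near end at y ≈ −100 mm, as it should be when seated. The far end read about 97 mm, but the plate partly hides that tip. After clamping, the roller had not shifted.
- **Knob:** I turned it about 3.34 rad clockwise in two grips, until the torque jumped to about 1.3 N m and it stopped turning. That is less than the full 4.61 rad, because the knob did not start fully up.
- **Starting height disagreement:** the pictures put the knob's start at about 1.6 rad, while the turn needed to reach the stop implies about 1.27 rad.
- **Pad:** I had no direct reading of how far it is pressed in. With the knob at its stop, it should be about 7 mm.
- **Bystanders:** the screwdriver and ink tank look unmoved in the last pictures, and the gripper is clear of everything.

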